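Serve a large portion from the dog feeder

TASK

The dog gets a large portion from the navy automatic feeder, which reads its portion setting as it starts up: so first push the white portion rocker over to its three-dot end, then switch the feeder on by pushing the red power rocker over to its end with the white dot, and then press the green serve button fully down, hold it down for two seconds and let it come back up. Only press: do not press the small yellow key, and leave the bowl and the other things on the ledge where they are.

Things in the scene. Friction and masses are not known exactly. Their poses are not given: they have to be found in the camera images.
- feeder: Navy automatic dog feeder, fixed. Body 290 deep (own x) by 200 mm wide (own y), origin at the centre of its underside; its front (chute, bowl) faces own -x, +y is its left side seen from the front. Flat control deck 150 mm above the ledge, own x -141 to +15. On it, own x, y in mm: white rocker's pivot -45, +48; red rocker's pivot -45, -48; green button -105, +48; yellow key -105, -55.
- hopper_top (a point): Centre of the top of the navy hopper behind the deck: 200 mm wide along the feeder's y, 125 mm deep (feeder's own x +20 to +145 mm), top 240 mm above the ledge.
- chute (a point): Front face of the chute hood, at own x = -190 mm of the feeder, 96 mm wide, 86 to 126 mm above the ledge. Below it a 6 mm thick tray reaches forward to own x = -310 mm and carries the bowl.
- portion (a joint): White rocker switch, 50 mm along the feeder's y, 26 mm wide: a shallow V of two flat faces meeting at the pivot, 157 mm above the ledge (bezel 153). 0 = small portion: left end (one dark dot) level, right end (three dark dots) 8 mm up. 0.32 rad = large: right end pressed level. Stiff: about 3 N on the raised end moves it and it stays where it is left, so push it right over. Starts at 0.
- power (a joint): Red rocker switch of the same form, size, height and action as the portion rocker. 0 = off (left end, unmarked, is down); 0.32 rad = on (right end, marked with one white dot, down). It starts off.
- serve (a joint): Green round push button, 38 mm across. 0 = up, 0.006 m = fully down; springs back. Fully down takes 6 N, the first movement about 2 N.
- record (a joint): Small yellow voice-record key, 20 mm across, top 7 mm above the deck; 0 = up, 0.003 m = down (3 N). To be left alone.
- portion_large (a point): Point on the top face of the white rocker, on its three-dot half, 18 mm from the pivot (feeder's -y side, the right end); moves with the rocker.
- portion_small (a point): Point on the top face of the white rocker, on its one-dot half, 18 mm from the pivot (feeder's +y side); moves with the rocker.
- power_on (a point): Point on the top face of the red rocker, on its white-dot half, 18 mm from the pivot (feeder's -y side, the right end); moves with the rocker.
- power_off (a point): Point on the top face of the red rocker, on its unmarked half, 18 mm from the pivot (feeder's +y side); moves with the rocker.
- serve_top (a point): Centre of the green button's flat top, 161 mm above the ledge when up, 155 mm when fully down; the black ring around it is 153 mm above the ledge.
- record_top (a point): Centre of the yellow key's top, 157 mm above the ledge when up.
- bowl: Stainless steel bowl, 152 mm across the rim, 55 mm high, loose, on the feeder's tray under the chute; origin at the centre of its underside.
- flashlight: Silver aluminium flashlight with a small toggle switch, lying, 158 mm long along its x, 42 mm thick, 48 mm high at the switch; origin under its middle. A bystander.
- jar: Blue treat jar with a wooden lid, 84 mm across, 115 mm high, upright; origin at the centre of its underside. A bystander.
- brush: Dog brush, 170 mm long along its x, lying; origin underneath. A bystander.
- bone: Red rubber bone toy, 140 mm long along its x, 44 mm high, lying; origin under its middle. A bystander.
- canister: Green waste-bag canister, 60 mm across, 90 mm high, upright; origin at the centre of its underside. A bystander.

How it is judged:
By the outcome, as a careful person would: the job done as asked, in the order asked, and still so for the second after the job is handed in, with the robot touching nothing.
It also fails if it takes over 48 s, if anything falls off the work surface, if the arm or the gripper's body presses on something with over 40 N, if the wrist force passes 120 N, or if a joint passes its speed limit or range.

ROBOT

A 7-joint arm with a two-finger parallel gripper is mounted at the origin on the work surface. World frame = base frame: x ahead of the robot, y to its left, z up, the work surface at z = 0. Lengths are in m, angles in degrees, forces in N, time in s.
With the tool pointing down it reaches from about 0.425 to 0.875 m from the base axis. Payload 4.7 kg.
Tool frame: the origin (TCP) lies at the very end of the fingers, on their centre line; the grasp point (between the pads) lies env.hold_point_z behind it (env.hold_point_z is the distance from the TCP to the grasp point, in m); z points along the fingers, y is the line along which they close (so a half turn about z gives the same grasp; the last joint's range is limited). The gripper opens to 87 mm and grips with 3 to 60 N. Pads are 19 mm wide; open, the fingers measure 117 mm over their backs; the gripper's body (75 mm by 190 mm) begins 51 mm behind the grasp point.
Start: joints at [-62.676, 18.392, -4.016, 83.108, 1.295, 78.541, -3.26], TCP at [0.29, 0.582, 0.223] pointing down, gripper open.
Joint ranges: [-163.93, 163.93], [-17.29, 119.83], [-79.2, 71.16], [3.27, 140.29], [-89.18, 269.18], [5.43, 117.66], [-154.24, 154.24]. Speed limits (degrees/s): [147.25, 147.25, 180, 180, 180, 180, 180].

INTERFACE

Orientations are given as [roll, pitch, yaw] about the fixed x, y, z axes, in that order (R = Rz(yaw) Ry(pitch) Rx(roll)).
In Python, from cell import env gives the robot as it stands.
- The arm moves only by the shell command python3 -m jog 'ROWS' [FORCE]. ROWS is JSON, a list of rows, each an object with "dp": the shift along the tool's x, y, z in cm, a list of three; "twist": the turn about the tool's z in degrees; "fingers": the opening, from 0 (shut) to 1 (fully open). A call has 1 to 8 rows; each row is the pose to reach, as a shift and turn from the pose commanded when the call began, along the tool's axes at that moment; what a row does not reach only later rows make up. A row lasts 1/8 s, in which the tool goes at most 62.5 mm and 10.7 degrees, less where a joint would pass 70% of its speed; a pose out of reach is approached as far as the arm can. A call with a gripper value outside its range is refused whole. The fingers move at their own pace and stop on an object; FORCE is the grip in N (left out, the last holds). Time passes only in rows, so rows that repeat a pose let the fingers close. It gives the time, the measured TCP pose, the force, the opening and the grip force at its end, in the units of the state.
- env.get_obs(): the state, without advancing time (a new reading comes with each control period).
- env.read_camera(name): name is "scene" or "side" or "wrist"; returns a dict with "pixels" (384x512x3 uint8, blue, green, red), "depth" (384x512 float32, m along the optical axis (not along the pixel's ray), 0 where there is no reading), "fx", "fy", "cx", "cy" (pixels), "rvec" (rotation vector, rad) and "tvec" (3), from world to camera coordinates, as OpenCV has them. Camera axes: x right, y down, z forward; pixel columns grow to the right and rows downward; lengths in m; the calibration is good to about 2 mm. A picture is of the moment at which its call begins.
- env.sign_off(): hands the job in; it is judged then, once.
The state is a dict: "time_s": time; "qpos": joint angles; "joint_velocities": joint speeds; "effort": joint torques, N m; "tool_pos": TCP position; "tool_rot": TCP orientation; "force": force on the tool from outside, world axes, zero at the start; "wrist_torque": the same for the moment, N m; "grip_width": finger opening in m; "grasp_force": force on a finger pad.
Only numpy, scipy, OpenCV 4.12 (cv2) and the standard library are available. Lean on these libraries where they do the work, as an engineer would, in place of code of your own. Each camera call takes 0.05 s, during which the arm holds its last target. There are 200 camera calls.

## Working session

There is one attempt and no reset: what is moved stays moved. The work goes in short steps, Python scripts to look and compute and a shell command to move; the robot and the scene stay as the last step left them, time stands still between calls to the robot, and variables do not carry over. Pictures are saved under pics/ and viewed, at most 10 in all, crops included, and the job is handed in when it is done.

```bash
mkdir -p pics; ls
python3 - <<'E'
from cell import env
import cv2, numpy as np
o=env.get_obs(); print({k:np.round(o[k],3) for k in('time_s','tool_pos','tool_rot','force','grip_width')}, env.hold_point_z)
for n in('scene','side'):
    c=env.read_camera(n); cv2.imwrite(f'pics/{n}0.png',c['pixels']); np.savez(f'pics/{n}0.npz',**c)
E
```

```text
pics
{'time_s': np.float64(0.0), 'tool_pos': array([0.29 , 0.581, 0.221]), 'tool_rot': array([-1.79888e+02,  4.00000e-03,  1.53484e+02]), 'force': array([-0.336, -0.022, -0.434]), 'grip_width': np.float64(0.087)} 0.0187
```

View pics/scene0.png

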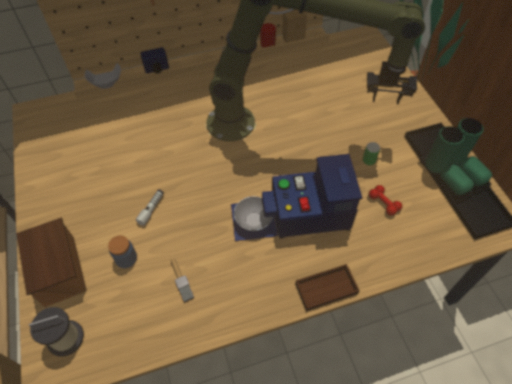

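View pics/side0.png

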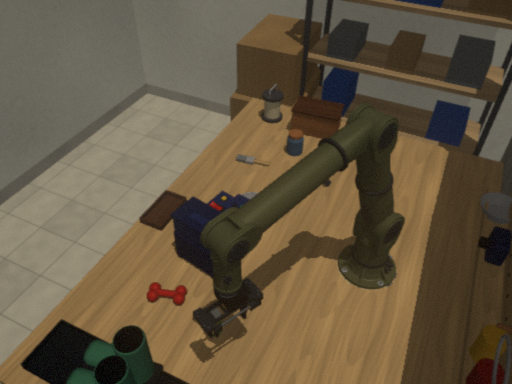

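The scene view shows the feeder with its green button at (284,183), white rocker at (299,182), red rocker at (305,204), yellow key at (288,208), hopper at (338,180), and bowl at (252,213). In the side view the arm partly hides the feeder. Next I'll locate these with depth.

```bash
cat > h.py <<'E'
import numpy as np, cv2
def world(c):
    v,u=np.mgrid[:384,:512]; d=c['depth']
    p=np.stack([(u-c['cx'])/c['fx']*d,(v-c['cy'])/c['fy']*d,d],-1)
    R=cv2.Rodrigues(np.array(c['rvec'],float))[0]
    return (p-np.ravel(c['tvec']))@R
def blobs(c,box,W=None):
    W=world(c) if W is None else W
    u0,u1,v0,v1=box; b,g,r=[c['pixels'][v0:v1,u0:u1,i].astype(int) for i in range(3)]
    w=W[v0:v1,u0:u1]
    M={'green':(g>1.5*r)&(g>1.3*b),'red':(r>2.2*g)&(r>2*b)&(r>90),'yellow':(r>110)&(g>.7*r)&(b<.6*g),'white':(r>140)&(b>130)&(abs(r-b)<45)}
    out={}
    for k,m in M.items():
        m=m&(w[...,2]>.145)&(w[...,2]<.18)
        if m.sum()>3:
            v,u=np.nonzero(m); out[k]=(np.median(w[m],0),m.sum(),(u.mean()+u0,v.mean()+v0))
    return out
E
python3 - <<'E'
from h import *
c=dict(np.load('pics/scene0.npz')); W=world(c)
for k,v in blobs(c,(262,330,165,240),W).items(): print(k,np.round(v[0],4),v[1],np.round(v[2],1))
# deck & hopper plane points
for lo,hi in((.145,.153),(.233,.246)):
    m=(W[...,2]>lo)&(W[...,2]<hi); m[:150]=0
    m[:, :260]=0; m[:,365:]=0; m[240:]=0
    P=W[m][:,:2].astype(np.float32); print(len(P),cv2.minAreaRect(P), np.median(W[m][:,2]))
E
```

```text
green [0.4997 0.068  0.1611] 83 [283.6 183.4]
red [0.6029 0.1086 0.1593] 93 [304.2 203.1]
yellow [0.5999 0.0486 0.1579] 21 [288. 207.]
white [0.501  0.1286 0.1582] 35 [298.8 180. ]
1290 ((0.5680040121078491, 0.15658174455165863), (0.2825987935066223, 0.19847308099269867), 79.62879943847656) 0.14945157843382653
1226 ((0.5833801627159119, 0.23966333270072937), (0.12364097684621811, 0.20153170824050903), 78.61123657226562) 0.23621804642805982
```

```bash
python3 -m jog '[{"dp":[0,0,-5],"twist":0,"fingers":0},{"dp":[-3,-2,-9],"twist":8,"fingers":0},{"dp":[-8,-6,-9],"twist":18,"fingers":0},{"dp":[-13,-9.5,-9],"twist":28,"fingers":0},{"dp":[-18,-13,-9],"twist":38,"fingers":0},{"dp":[-23,-16.5,-9],"twist":48,"fingers":0},{"dp":[-28,-20,-9],"twist":58,"fingers":0},{"dp":[-33,-24,-9],"twist":67,"fingers":0}]' 20
```

```text
time_s: 1.1
tool_pos: [0.4782, 0.2191, 0.3122]
tool_rot: [-180.0, 0.0, 86.2]
force: [1.9, -0.0, 0.1]
grip_width: 0.0146
grasp_force: 0.0
```

```bash
python3 -m jog '[{"dp":[-4.5,3,0],"twist":4,"fingers":0},{"dp":[-9.5,5.9,0],"twist":7.5,"fingers":0},{"dp":[-9.5,5.9,0],"twist":7.5,"fingers":0},{"dp":[-9.5,5.9,0],"twist":7.5,"fingers":0}]'
python3 - <<'E'
from cell import env
from h import *
c=env.read_camera('wrist'); cv2.imwrite('pics/w1.png',c['pixels']); W=world(c); np.savez('pics/w1.npz',**c)
for k,v in blobs(c,(0,512,0,384),W).items(): print(k,np.round(v[0],4),v[1],np.round(v[2],1))
o=env.get_obs(); print(o['tool_pos'],o['tool_rot'],o['time_s'])
E
```

```text
time_s: 1.6
tool_pos: [0.5304, 0.1231, 0.3121]
tool_rot: [-179.9, -0.0, 79.0]
force: [0.2, -0.6, -0.5]
grip_width: 0.0008
grasp_force: 0.0
green [0.4972 0.0802 0.1604] 378 [240.8 215.1]
red [0.6043 0.1115 0.1574] 995 [324.3 174.8]
yellow [0.5986 0.0532 0.1564] 138 [324.6 220.9]
white [0.5089 0.129  0.1575] 852 [241.5 175.1]
[0.53014137 0.12401408 0.3121656 ] [-1.79940017e+02 -2.13849787e-02  7.91150730e+01] 1.65
```

View pics/w1.png

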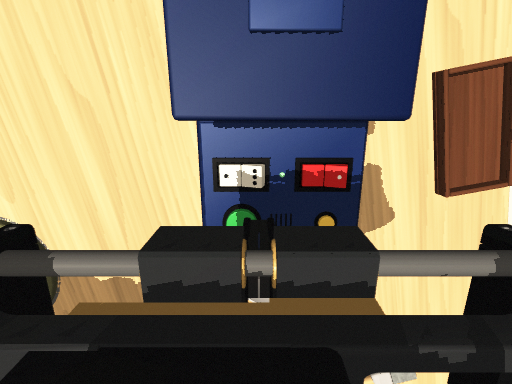

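The wrist view shows both rockers clear: white at (241,175) with its three dots on the right, red at (324,175) with its white dot on the right. Pivots come out at about (0.509,0.129) and (0.604,0.1115). The tool already sits over the three-dot half.

```bash
python3 -m jog '[{"dp":[0,0,5],"twist":0,"fingers":0},{"dp":[0,0,10],"twist":0,"fingers":0},{"dp":[0,0,13.5],"twist":0,"fingers":0},{"dp":[0,0,14.3],"twist":0,"fingers":0},{"dp":[0,0,14.8],"twist":0,"fingers":0},{"dp":[0,0,15.2],"twist":0,"fingers":0},{"dp":[0,0,15.5],"twist":0,"fingers":0},{"dp":[0,0,15.5],"twist":0,"fingers":0}]'
```

```text
time_s: 2.65
tool_pos: [0.5321, 0.1233, 0.1587]
tool_rot: [179.8, -0.1, 79.0]
force: [1.2, 1.2, 2.9]
grip_width: 0.0005
grasp_force: 1.4
```

```bash
python3 -m jog '[{"dp":[0,0,0.2],"twist":0,"fingers":0},{"dp":[0,0,0.4],"twist":0,"fingers":0},{"dp":[0,0,0.4],"twist":0,"fingers":0},{"dp":[0,0,0.4],"twist":0,"fingers":0}]'
```

```text
time_s: 3.15
tool_pos: [0.5322, 0.1233, 0.1572]
tool_rot: [179.8, -0.2, 79.0]
force: [-3.3, 1.2, 17.9]
grip_width: 0.0004
grasp_force: 9.2
```

```bash
python3 -m jog '[{"dp":[0,0,-2],"twist":0,"fingers":0},{"dp":[0,0,-7],"twist":0,"fingers":0},{"dp":[0.1,4.5,-12],"twist":0,"fingers":0},{"dp":[0.2,9.2,-14],"twist":0,"fingers":0},{"dp":[0.2,9.2,-14],"twist":0,"fingers":0},{"dp":[0.2,9.2,-14],"twist":0,"fingers":0}]'
python3 - <<'E'
from cell import env
from h import *
c=env.read_camera('wrist'); W=world(c); np.savez('pics/w2.npz',**c)
cv2.imwrite('pics/w2.png',cv2.resize(c['pixels'][130:260,80:420],None,fx=2.3,fy=2.3,interpolation=cv2.INTER_CUBIC))
for k,v in blobs(c,(0,512,0,384),W).items(): print(k,np.round(v[0],4),v[1],np.round(v[2],1))
b,g,r=[c['pixels'][...,i].astype(int) for i in range(3)]
m=(r>2.2*g)&(r>2*b)&(r>90)&(W[...,2]>.15)&(W[...,2]<.17); print(cv2.minAreaRect(W[m][:,:2].astype(np.float32)))
w=(r>140)&(b>130)&(abs(r-b)<45)&(W[...,2]>.15)&(W[...,2]<.17)
for n,m in(('red',m),('white',w)):
    q=W[m]; s=(q[:,:2]-np.median(q[:,:2],0))@[-.982,.191]
    print(n,[(lo,round(float(np.median(q[(s>lo)&(s<lo+.01),2])),4)) for lo in(-.025,-.015,-.005,.005,.015) if ((s>lo)&(s<lo+.01)).any()])
o=env.get_obs(); print(o['tool_pos'],o['time_s'])
E
```

```text
time_s: 3.9
tool_pos: [0.6205, 0.1064, 0.292]
tool_rot: [-179.8, 0.1, 78.9]
force: [-0.5, 0.7, -0.4]
grip_width: 0.0004
grasp_force: 0.0
green [0.4962 0.0797 0.1606] 433 [157.3 223.6]
red [0.6048 0.1111 0.1575] 1111 [244.5 179.5]
white [0.5082 0.1283 0.1579] 1049 [155.5 180.2]
((0.6037775278091431, 0.11024713516235352), (0.026095664128661156, 0.05247071757912636), 79.57110595703125)
red [(-0.025, 0.163), (-0.015, 0.1603), (-0.005, 0.1572), (0.005, 0.1567), (0.015, 0.1567)]
white [(-0.025, 0.1568), (-0.015, 0.1568), (-0.005, 0.1575), (0.005, 0.1605), (0.015, 0.1634)]
[0.62011489 0.10676584 0.2921784 ] 3.95
```

View pics/w2.png

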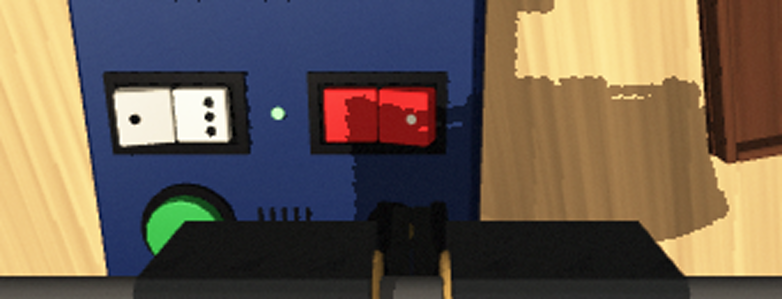

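The picture confirms the white rocker is over: three-dot half level at 156.8 mm, one-dot half raised. The red rocker, at (378,118) in the crop, still has its dot end up. Now I'll press it.

```bash
python3 -m jog '[{"dp":[0.1,0.2,6],"twist":0,"fingers":0},{"dp":[0.1,0.2,11],"twist":0,"fingers":0},{"dp":[0.1,0.2,12.4],"twist":0,"fingers":0},{"dp":[0.1,0.2,12.9],"twist":0,"fingers":0},{"dp":[0.1,0.2,13.4],"twist":0,"fingers":0},{"dp":[0.1,0.2,13.8],"twist":0,"fingers":0},{"dp":[0.1,0.2,14],"twist":0,"fingers":0},{"dp":[0.1,0.2,14],"twist":0,"fingers":0}]'
```

```text
time_s: 4.95
tool_pos: [0.6248, 0.1077, 0.1574]
tool_rot: [179.8, -0.1, 79.0]
force: [-4.6, -0.4, 14.1]
grip_width: 0.0006
grasp_force: 6.8
```

```bash
python3 -m jog '[{"dp":[0,0,-2],"twist":0,"fingers":0},{"dp":[0,0,-7],"twist":0,"fingers":0},{"dp":[-2,-4,-10],"twist":0,"fingers":0},{"dp":[-4.5,-8.5,-10],"twist":0,"fingers":0},{"dp":[-6.1,-11.5,-10],"twist":0,"fingers":0},{"dp":[-6.1,-11.5,-10],"twist":0,"fingers":0},{"dp":[-6.1,-11.5,-10],"twist":0,"fingers":0}]'
python3 - <<'E'
from cell import env
from h import *
c=env.read_camera('wrist'); W=world(c)
cv2.imwrite('pics/w3.png',c['pixels'])
b,g,r=[c['pixels'][...,i].astype(int) for i in range(3)]
m=(r>2.2*g)&(r>2*b)&(r>90)&(W[...,2]>.15)&(W[...,2]<.17)
w=(r>140)&(b>130)&(abs(r-b)<45)&(W[...,2]>.15)&(W[...,2]<.17)
for n,m in(('red',m),('white',w)):
    q=W[m]; s=(q[:,:2]-np.median(q[:,:2],0))@[-.982,.191]
    print(n,[(lo,round(float(np.median(q[(s>lo)&(s<lo+.01),2])),4)) for lo in(-.025,-.015,-.005,.005,.015) if ((s>lo)&(s<lo+.01)).any()])
o=env.get_obs(); print(o['tool_pos'],o['time_s'])
E
```

```text
time_s: 5.82
tool_pos: [0.5001, 0.0699, 0.2545]
tool_rot: [179.9, -0.1, 79.0]
force: [0.3, 0.1, 0.3]
grip_width: 0.0002
grasp_force: 0.0
red [(-0.025, 0.1565), (-0.015, 0.1566), (-0.005, 0.1575), (0.005, 0.161), (0.015, 0.1623)]
white [(-0.025, 0.1567), (-0.015, 0.1566), (-0.005, 0.1574), (0.005, 0.1606), (0.015, 0.1632)]
[0.50016871 0.06998008 0.25410115] 5.875
```

View pics/w3.png

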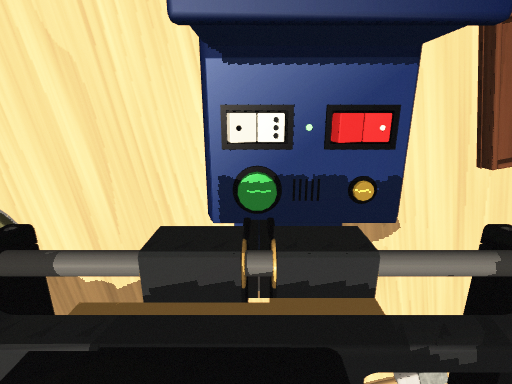

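Both rockers are over and the dot ends are level. The green button is fully visible at (257,190) and the yellow key at (363,190). Checking the button centre next.

Run:
```python
from cell import env
from h import *
c=env.read_camera('wrist')
for k,v in blobs(c,(200,420,90,230)).items(): print(k,np.round(v[0],4),v[1],np.round(v[2],1))
```

```text
green [0.4979 0.0706 0.1606] 1273 [257.1 191. ]
red [0.6003 0.1111 0.1574] 1702 [360.5 127.1]
yellow [0.598  0.051  0.1564] 327 [361.9 190.2]
white [0.508  0.1284 0.1576] 1617 [257.4 127. ]
```

```bash
python3 -m jog '[{"dp":[0,-0.2,5],"twist":0,"fingers":0},{"dp":[0,-0.2,8.4],"twist":0,"fingers":0},{"dp":[0,-0.2,9.2],"twist":0,"fingers":0},{"dp":[0,-0.2,9.7],"twist":0,"fingers":0},{"dp":[0,-0.2,10.1],"twist":0,"fingers":0},{"dp":[0,-0.2,10.3],"twist":0,"fingers":0},{"dp":[0,-0.2,10.3],"twist":0,"fingers":0},{"dp":[0,-0.2,10.3],"twist":0,"fingers":0}]'
```

```text
time_s: 6.92
tool_pos: [0.4977, 0.07, 0.1552]
tool_rot: [180.0, -0.1, 79.0]
force: [-12.1, -2.6, 22.2]
grip_width: 0.0005
grasp_force: 11.1
```

```bash
H='x'; python3 -m jog '[{"dp":[0,0,0],"twist":0,"fingers":0},{"dp":[0,0,0],"twist":0,"fingers":0},{"dp":[0,0,0],"twist":0,"fingers":0},{"dp":[0,0,0],"twist":0,"fingers":0},{"dp":[0,0,0],"twist":0,"fingers":0},{"dp":[0,0,0],"twist":0,"fingers":0},{"dp":[0,0,0],"twist":0,"fingers":0},{"dp":[0,0,0],"twist":0,"fingers":0}]'
python3 -m jog '[{"dp":[0,0,0],"twist":0,"fingers":0},{"dp":[0,0,0],"twist":0,"fingers":0},{"dp":[0,0,0],"twist":0,"fingers":0},{"dp":[0,0,0],"twist":0,"fingers":0},{"dp":[0,0,0],"twist":0,"fingers":0},{"dp":[0,0,0],"twist":0,"fingers":0},{"dp":[0,0,0],"twist":0,"fingers":0},{"dp":[0,0,0],"twist":0,"fingers":0}]'
python3 -m jog '[{"dp":[0,0,-2],"twist":0,"fingers":0},{"dp":[0,0,-7],"twist":0,"fingers":0},{"dp":[0,0,-11],"twist":0,"fingers":0},{"dp":[0,0,-12],"twist":0,"fingers":0},{"dp":[0,0,-12],"twist":0,"fingers":0},{"dp":[0,0,-12],"twist":0,"fingers":0}]'
python3 - <<'E'
from cell import env
from h import *
c=env.read_camera('wrist'); cv2.imwrite('pics/w4.png',c['pixels'])
for k,v in blobs(c,(180,420,90,230)).items(): print(k,np.round(v[0],4),v[1],np.round(v[2],1))
E
```

```text
time_s: 7.92
tool_pos: [0.4977, 0.07, 0.1552]
tool_rot: [180.0, -0.1, 79.0]
force: [-10.9, -1.6, 22.2]
grip_width: 0.0008
grasp_force: 11.1
time_s: 8.93
tool_pos: [0.4977, 0.07, 0.1552]
tool_rot: [179.9, -0.1, 79.0]
force: [-11.2, -2.3, 21.3]
grip_width: 0.0007
grasp_force: 11.1
time_s: 9.68
tool_pos: [0.4966, 0.0699, 0.2693]
tool_rot: [-179.9, 0.1, 79.0]
force: [-0.7, 0.8, -0.2]
grip_width: 0.0001
grasp_force: 0.0
green [0.4979 0.0707 0.1606] 1141 [260.8 185.8]
red [0.6002 0.111  0.1573] 1512 [359.2 125.2]
yellow [0.5978 0.0509 0.1564] 297 [360.9 185.3]
white [0.5079 0.1284 0.1574] 1450 [261.4 125.1]
```

View pics/w4.png

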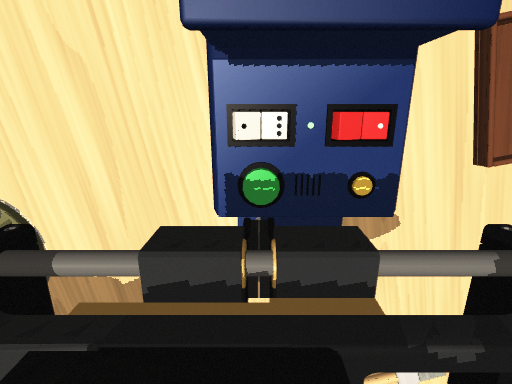

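The picture shows both rockers on, the green button back up at (261,186) at a height of 160.6 mm, and the yellow key untouched. The robot is clear of everything.

```bash
python3 -c "from cell import env; print(env.sign_off())"
```

```text
the job is handed in; nothing more can be done
None
```

The job is done and handed in: I pushed the white rocker to its three-dot end, switched the red one on, held the green button fully down for just over 2 s and let it come back up, and the yellow key, bowl and other things were left alone.

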